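# Fit the retaining clip on the sprung pivot joint of an extraction arm

### The job

Finish the pivot joint that is clamped on the bench: take the smaller of the two retaining clips from the rack, push the sprung steel collar back along the pivot shaft with it until the groove under the collar is uncovered, and press the clip down over the shaft into that groove until it snaps fully home. Let go and leave it seated; leave the larger clip in the rack and the tools and reels round about where they are.

Things in the scene. Friction and masses are not known exactly. Their poses are not given: they have to be found in the camera images.
- joint_unit: Pivot joint of an extraction arm on an aluminium plate 160 x 104 x 12 mm, fixed. Origin on the bench under the shaft; z up; +x runs level along the steel pivot shaft to its free end. Shaft axis 66 mm above the origin, over y = 0. A dark clamp block (x -67 to -33, 90 mm high) holds the shaft, so firmly that it does not slide in handling. Plate screws rise to 18 mm.
- shaft_axis (a point): Point of the shaft's axis straight above the unit's origin. All that sits on the shaft is shifted together along x by d, -10 to +10 mm, different each time and not reported. In mm along x from here: yellow lug eye (radius 30, its arm points to +y) -14+d to -2+d; black disc to 3+d; spring; loose steel collar, flange radius 27, front face at 29+d to 31+d; bare shaft, diameter 34, to its end at 60+d.
- groove_mid (a point): Where the groove's centre would be for d = 0 (24 mm along x from the unit's origin, on the axis); it truly is up to 10 mm either way along x. The groove is 7.5 mm wide with a floor of 24 mm diameter, and is hidden under the collar at rest.
- collar_mid (a point): About where the middle of the collar's front face is for d = 0, collar at rest (30 mm along x). It truly is up to 11 mm either way along x, and 5 to 7 mm outside the groove's centre: friction lets it rest a little back. The collar slides towards -x (to 12.5 mm) against 1.2 N friction plus 0.6 N per mm of spring and springs back. The groove's centre lies 7.5 to 9.5 mm further in than the clip's centre when the clip first meets the collar.
- clip_small: The smaller retaining clip, to be fitted (loose, about 105 g): flat spring-steel horseshoe 5 mm thick, open downwards, black tab on top, 41 mm wide over the toes, standing tab up in a pocket of the rack, perhaps leaning slightly. Origin: centre of its round 24 mm seat. x = through its thickness (along the shaft when fitted; either way round), y = across the legs, z = from mouth to tab.
- small_tab (a point): Where to grip the smaller clip: the middle of its tab, 56 mm from the clip's origin along z. The tab spans z 32 to 74 mm, is 30 mm wide (y) and 10 mm thick (x): grip it across the 10 mm, fingers on its +x and -x faces, with 60 N or more so that it stays straight.
- small_nose (a point): Midway between the inward noses of the smaller clip's sprung legs, 10 mm below its origin; noses 17 mm apart; toes end 15 mm below the origin. On the full shaft the noses stop with the origin about 26 mm above the axis; over the groove about 7 mm lower; from there 10 to 15 N spreads the legs until they snap round. Home: origin within 1 mm of the axis, crown on the groove floor.
- clip_large: A larger clip of the same shape (seat 33 mm, 52 mm wide over the toes; tab 44 mm wide, z 36 to 84 mm), standing in the other pocket of the rack; it does not fit this groove and stays there. Which clip is in which pocket changes. Origin and axes as for the smaller clip.
- clip_rack: Aluminium clip rack, 46 x 202 x 32 mm with its end feet, fixed to the bench. Origin: centre of its underside, z up. A slot 7 mm wide along its y is divided into two pockets centred at y = +43 and -43 mm (64 mm long, floor 12 mm above the bench). In it the smaller clip's origin stands 27 mm and the larger one's 31 mm above the bench.
- side_cutters: Side cutters lying flat, 42 x 125 x 11 mm, black handles; bystander. Origin under their middle.
- solder_spool: Spool of solder, 57 mm across, 36 mm high; bystander. Origin under its middle.
- screwdriver_red: Screwdriver, 142 mm long, 18 mm thick; bystander. Origin under its middle.
- tape_roll: Roll of insulating tape, 62 mm across, 18 mm high; bystander. Origin under its middle.

How it is judged:
By the outcome, as a careful person would: the job done as asked, in the order asked, and still so for the second after the job is handed in, with the robot touching nothing.
It also fails if it takes over 42 s, if anything falls off the work surface, if the arm or the gripper's body presses on something with over 40 N, if the wrist force passes 120 N, or if a joint passes its speed limit or range.

### The arm

A 6-joint arm with a two-finger parallel gripper is mounted at the origin on a cart in front of the work surface, level with it; the furniture and walls round the work are solid. World frame = base frame: x ahead of the robot, y to its left, z up, the work surface at z = 0. Lengths are in mm, angles in rad, forces in N, time in s.
With the tool pointing down it reaches from about 325 to 850 mm from the base axis. Payload 4.4 kg.
Tool frame: the origin (TCP) lies on the centre line of the jaws, within the pads' length; the fingertips stand 19 mm ahead of it and the grasp point (between the pads) is the TCP; x points along the fingers, z is the direction in which the jaws open and shut, and the axes are right-handed (so a half turn about x gives the same grasp; the last joint's range is limited). The gripper opens to 94 mm and grips with 3 to 60 N. Pads are 16 mm wide; open, the fingers measure 119 mm over their backs; the gripper's body (75 mm by 177 mm) begins 78 mm behind the grasp point.
Start: joints at [1.177, 0.207, 1.542, -0, 1.393, -0.15], TCP at [138.81, 557.996, 224.447] pointing down, gripper open.
Joint ranges: [-2.73, 2.73], [-0.86, 2.22], [0.23, 2.46], [-1.11, 4.25], [0.08, 2.63], [-2.82, 2.82]. Speed limits (rad/s): [2.79, 2.79, 3.14, 3.14, 3.14, 3.14].

### API

Orientations are given as [roll, pitch, yaw] about the fixed x, y, z axes, in that order (R = Rz(yaw) Ry(pitch) Rx(roll)).
In Python, from rig import readout, optics, bot, models gives the robot as it stands. The module is installed in compiled form; this text tells all that it offers.
- The arm moves only by the tool step_arm, never from a script. Its argument "rows" is a list that holds one entry, the list of rows, each a list of 7 numbers: the shift along the tool's x, y, z in mm, then the turn, a rotation vector about the tool's x, y, z in rad, then the finger opening in mm, from 0 to 94. In form: [[[tx, ty, tz, rx, ry, rz, fingers], ...]]. A call has 1 to 12 rows; each row shifts and turns the commanded pose from where the row before left it, along the tool's axes as they then stand; what a row does not reach is not made up. A row lasts 1/10 s, in which the tool goes at most 50 mm and 8.59 degrees, less where a joint would pass 70% of its speed; a pose out of reach is approached as far as the arm can. A call is refused whole if a number of a shift passes 50 or a number of a turn 0.15, either way. A call with a gripper value outside its range is refused whole. The fingers move at their own pace and stop on an object; the grip force is fixed at half the most. Time passes only in rows, so rows that do not move let the fingers close. It gives the time, the measured TCP pose, the force and the opening at its end, in the units of the state.
- readout.sense(): the state, without advancing time (a new reading comes with each control period).
- optics.grab_frame(name): name is "scene" or "top" or "wrist"; returns a dict with "color" (400x640x3 uint8, red, green, blue), "depth" (400x640 float32, mm along the optical axis (not along the pixel's ray), 0 where there is no reading), "intrinsics" (3x3 intrinsics, pixels), "position" and "orientation" of the camera in the world. Camera axes: x right, y down, z forward; pixel columns grow to the right and rows downward; lengths in mm; the calibration is good to about 2 mm. A picture is of the moment at which its call begins.
- bot.sign_off(): hands the job in, once; it reports no verdict.
Trained networks look in a picture, given as the dict that the camera call returned (one of the last four; its "shot" number tells which), for a name from the list of things; names that differ only in an ending like _2 or _b are one class to them, and where a whole thing is asked for, a point or a joint stands for the part that bears it (a point fixed in the world has none). Each returns a list of dicts, best first, with "p" (0 to 1); they miss things now and then, are a little off and sometimes report something else, mostly with a low value. They report only what shows in the picture. A call takes as long as a camera call.
- models.spot_in(name, picture): "bbox" ([centre column, centre row, width, height] in pixels, round what is visible of it).
- models.outline_of(name, picture): "pixels" (400x640 bool, what is visible of it) and "bbox" ([centre column, centre row, width, height] in pixels, round what is visible of it).
The state is a dict: "time": time; "joint_positions": joint angles; "dq": joint speeds; "joint_efforts": joint torques, N m; "tool_pos": TCP position; "tool_rot": TCP orientation; "wrist_force": force on the tool from outside, world axes, zero at the start; "moment": the same for the moment, N m; "gripper_width": finger opening in mm.
Only numpy, scipy, OpenCV 4.12 (cv2) and the standard library are available. Lean on these libraries where they do the work, as an engineer would, in place of code of your own. Each camera call takes 0.05 s, during which the arm holds its last target. There are 200 camera calls.

## Working session

There is one attempt and no reset: what is moved stays moved. The work goes in short steps, Python scripts to look and compute and a tool call to move; the robot and the scene stay as the last step left them, time stands still between calls to the robot, and variables do not carry over. Pictures are saved under pics/ and viewed, on a budget of 10 in all, crops included, one or two more only if the job needs it, and the job is handed in when it is done.

Besides the shell and the picture viewer there is one more tool, called after "Request:" as name([rows], argument=value, ...), one row to a line, values as JSON. step_arm: Moves the arm, as the interface text tells. Its arguments: {"type":"object","properties":{"rows":{"type":"array"}},"required":["rows"]}

```bash
mkdir -p pics; cat > h.py <<'E'
import numpy as np, cv2
from rig import readout, optics, bot, models
from scipy.spatial.transform import Rotation as R
def rot(o):
    o=np.asarray(o,float)
    return o if o.shape==(3,3) else (R.from_euler('xyz',o).as_matrix() if o.size==3 else R.from_quat(o).as_matrix())
def cloud(f):
    K=f['intrinsics'];d=f['depth'];v,u=np.mgrid[:400,:640]
    P=np.stack([(u-K[0,2])/K[0,0]*d,(v-K[1,2])/K[1,1]*d,d],-1)
    W=P@rot(f['orientation']).T+np.asarray(f['position']); W[d<=0]=np.nan
    return W
def save(f,n): cv2.imwrite('pics/'+n,f['color'][:,:,::-1])
E
python3 - <<'E'
from h import *
np.set_printoptions(precision=1,suppress=True)
print(readout.sense())
for c in ['scene','top']:
    f=optics.grab_frame(c); save(f,c+'0.png'); W=cloud(f); print(c,f['position'],f['orientation'],f['intrinsics'][0])
    np.savez(c+'0.npz',W=W,col=f['color'])
    for n in ['joint_unit','clip_small','clip_large','clip_rack','side_cutters','solder_spool','screwdriver_red','tape_roll']:
        for r in models.outline_of(n,f)[:2]:
            Q=W[r['pixels']];Q=Q[~np.isnan(Q[:,0])]
            print(n,round(r['p'],2),np.array(r['bbox']),np.median(Q,0) if len(Q) else None, np.percentile(Q,[3,97],axis=0).ravel() if len(Q) else '')
E
```

```text
{'time': 0.0, 'joint_positions': array([ 1.2,  0.2,  1.5, -0. ,  1.4, -0.2]), 'dq': array([-0.,  0.,  0., -0.,  0.,  0.]), 'joint_efforts': array([ -0. , -37.1, -28.1,   0.1,   0. ,  -0. ]), 'tool_pos': array([138.5, 557.3, 223.3]), 'tool_rot': array([ 3. ,  1.6, -2. ]), 'wrist_force': array([ 1.3, -1. , -0.5]), 'moment': array([-0.1, -0. ,  0.1]), 'gripper_width': 94.19008762704874}
scene [276.7 806.1 499.3] [-2.1 -0.  -2.7] [420.    0.  316.3]
joint_unit 0.86 [355.2 230.5  88.7  84. ] [507.1 178.4  44.8] [462.   78.7   4.6 591.6 217.7  90.2]
clip_small 0.87 [256.6 282.8  25.3  41.9] [577.  401.2  74.2] [564.1 392.2  32.9 593.1 405.5 100.8]
clip_large 0.58 [310.4 289.2  30.4  48.7] [494.6 383.5  85.7] [474.6 376.7  38.3 515.  388.8 115.3]
clip_rack 0.77 [283.1 314.9 128.   54.1] [526.6 399.7  28.7] [444.2 360.6   3.1 618.6 427.6  32.6]
side_cutters 0.86 [330.6 191.5  48.    9.4] [645.6 -25.7   6.8] [599.2 -60.3   0.5 703.1   6.1  10.2]
side_cutters 0.72 [312.5 288.9  28.4  54.3] [494.  383.1  84.4] [474.  295.8   0.6 515.7 388.7 115.2]
solder_spool 0.89 [253.8 211.6  25.7  23.1] [73
[... 650 characters left out ...]
[202.1 247.8  17.3  24.2] [491.3 375.1 104.7] [470.9 369.6  24.2 512.7 383.6 118. ]
clip_rack 0.77 [200.2 232.3  39.9  93. ] [531.5 380.1  30.6] [440.7 350.7   3.5 626.7 418.4  35.9]
side_cutters 0.89 [392.3 178.2  33.2  48.6] [649.7 -25.1   8.8] [597.  -62.6   4.6 695.1  -0.5  13.7]
solder_spool 0.56 [305.7 137.7  25.   25. ] [740.2 161.2  32.8] [717.1 138.5   1.6 764.5 183.3  37.3]
screwdriver_red 0.9 [430.6 253.   64.2  10.7] [474.3 -92.7  15.4] [ 463.6 -183.4    7.6  481.4  -53.    20.6]
screwdriver_red 0.46 [192.8 208.9  13.6  15.5] [574.4 392.8  90.9] [561.7 389.2  37.  588.8 399.2 104. ]
tape_roll 0.84 [243.7 148.1  25.4  27.4] [718.6 295.   17.2] [691.3 267.7   8.2 746.5 320.3  21. ]
```

```bash
python3 - <<'E'
from h import *
np.set_printoptions(precision=1,suppress=True)
a=np.load('scene0.npz');b=np.load('top0.npz')
A=cv2.resize(a['col'][180:350,190:430],(800,566)) 
B=cv2.resize(b['col'][110:290,160:400],(800,600))
im=np.vstack([cv2.resize(A,(424,300)),cv2.resize(B,(424,300))])
cv2.imwrite('pics/s.png',cv2.resize(a['col'][170:350,190:430],(800,600),interpolation=3)[:,:,::-1]);cv2.imwrite('pics/t.png',B[:,:,::-1])
def line(P): 
    m=P.mean(0);u,s,v=np.linalg.svd(P-m);return m,np.degrees(np.arctan2(v[0,1],v[0,0])),s/np.sqrt(len(P))
for W,n in((a['W'],'scene'),(b['W'],'top')):
    print(n)
    X,Y,Z=W[...,0],W[...,1],W[...,2]
    for nm,c,z0 in(('small',(575,395),70),('large',(493,380),70)):
        m=(np.hypot(X-c[0],Y-c[1])<30)&(Z>z0)&(Z<125); print(nm,m.sum(),line(W[m][:,:2]),np.nanmax(Z[m]), [W[m&(abs(Z-h)<5)][:,:2].mean(0) for h in(75,85,95)])
    m=(X>420)&(X<640)&(Y>330)&(Y<440)&(Z>24)&(Z<40); r=cv2.minAreaRect(W[m][:,:2].astype(np.float32));print('rack',r)
    # joint bits: plate top 12
    m=(X>400)&(X<660)&(Y>20)&(Y<260)&(Z>8)&(Z<16); print('plate',cv2.minAreaRect(W[m][:,:2].astype(np.float32)))
    m=(X>400)&(X<660)&(Y>20)&(Y<260)&(Z>85); print('block',cv2.minAreaRect(W[m][:,:2].astype(np.float32)),np.nanpercentile(Z[m],[5,50,95]))
    m=(X>400)&(X<660)&(Y>20)&(Y<300)&(Z>79)&(Z<85); print('shaft top',m.sum(),line(W[m][:,:2]),cv2.minAreaRect(W[m][:,:2].astype(np.float32)))
E
```

```text
scene
small 378 (array([576.9, 401.3]), np.float64(-164.73586242173144), array([8.9, 2.4])) 102.01135321377012 [array([576.5, 402. ]), array([576.3, 401.9]), array([576.9, 401.2])]
large 820 (array([493.5, 383.6]), np.float64(-166.67380831727343), array([12.9,  2. ])) 116.41133804512884 [array([492.8, 383.9]), array([493.6, 384.2]), array([492.8, 384.2])]
rack ((537.1215209960938, 389.88238525390625), (176.07310485839844, 49.29749298095703), 13.210685729980469)
plate ((556.5811767578125, 157.32415771484375), (215.0723419189453, 178.47259521484375), 78.36607360839844)
block ((546.892578125, 151.72006225585938), (116.7509536743164, 99.87960815429688), 2.3035476207733154) [85.6 88.7 93.6]
shaft top 387 (array([523.6, 150.9]), np.float64(85.19468509134002), array([37.9, 29.5])) ((524.526123046875, 148.223388671875), (122.5899429321289, 113.96565246582031), 28.19745635986328)
top
small 118 (array([575.1, 394. ]), np.float64(-169.54391376136715), array([9. , 3.1])) 105.73583232544456 [array([570.7, 391.3]), array([575.1, 391.9]), array([576.1, 394.1])]
large 205 (array([492. , 375.5]), np.float64(-168.2955758770809), array([12.9,  3.1])) 119.7174026913475 [array([490.5, 373.3]), array([490.6, 372.9]), array([492.2, 373. ])]
rack ((534.4666748046875, 387.09716796875), (176.15545654296875, 47.0958137512207), 12.545358657836914)
plate ((552.4022216796875, 163.85842895507812), (246.55307006835938, 176.7316131591797), 72.5988998413086)
block ((529.62646484375, 148.3489990234375), (115.10894775390625, 114.72863006591797), 22.245101928710938) [85.5 89.2 94.7]
shaft top 401 (array([512.2, 128.7]), np.float64(77.86013285767437), array([40.3, 17.6])) ((524.1948852539062, 144.8385009765625), (122.45875549316406, 117.53531646728516), 26.414907455444336)
```

View pics/s.png

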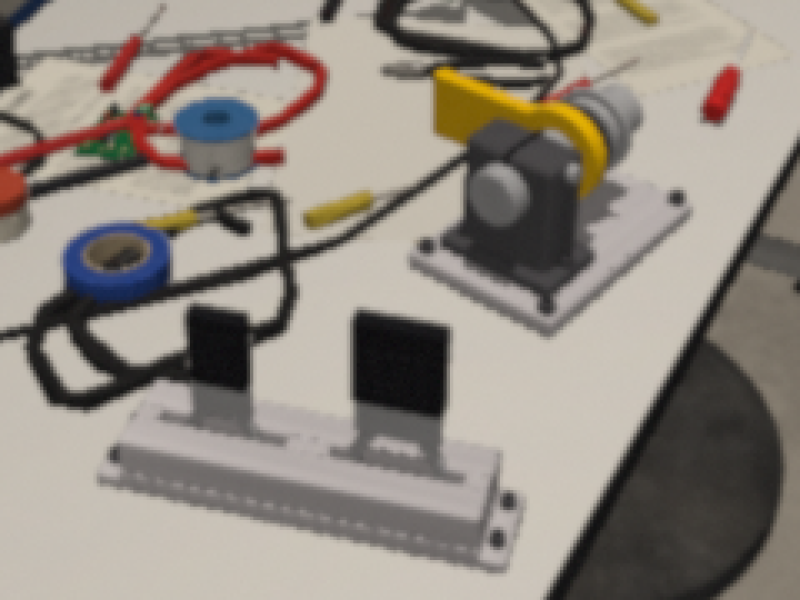

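View pics/t.png

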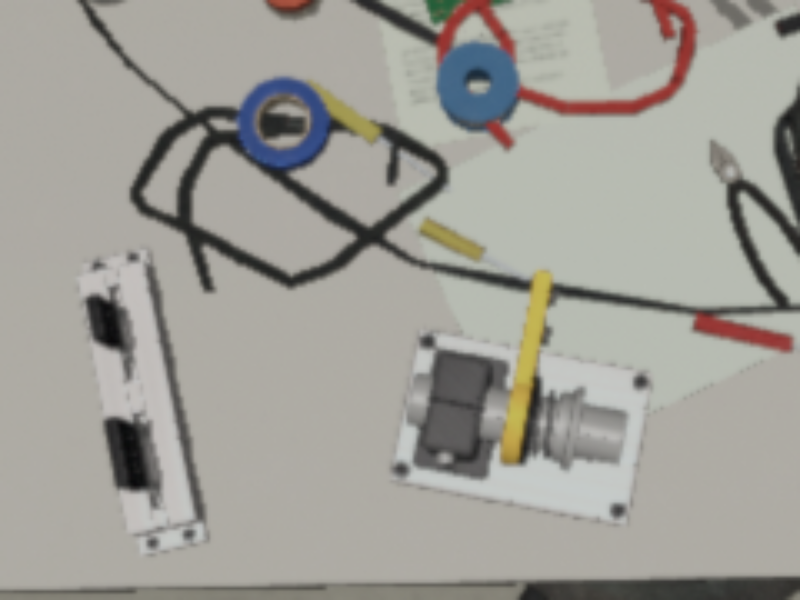

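```bash
python3 - <<'E'
from h import *
np.set_printoptions(precision=1,suppress=True)
for c in ('top','scene'):
    f=optics.grab_frame(c);W=cloud(f);X,Y,Z=W[...,0],W[...,1],W[...,2]
    jm=cv2.dilate(models.outline_of('joint_unit',f)[0]['pixels'].astype(np.uint8),np.ones((3,3)))>0
    m=jm&(Z>7)&(Z<17); r=cv2.minAreaRect(W[m][:,:2].astype(np.float32));print(c,'plate',r)
    m2=(f['color'].min(2)>150)&m; print(' bright',cv2.minAreaRect(W[m2][:,:2].astype(np.float32)))
    if c=='top': C=np.array(r[0])
    for yaw in (-99,-100,-97,-101,-103) if c=='top' else (-100,):
        y=np.radians(yaw);ex=np.array([np.cos(y),np.sin(y)]);ey=np.array([-ex[1],ex[0]])
        q=W[jm&(Z>30)];a=(q[:,:2]-C)@ex;b=(q[:,:2]-C)@ey;z=q[:,2]
        print(yaw)
        for lo in range(-75,75,5):
            s=(a>=lo)&(a<lo+5)
            if s.sum()>2:
                t=s&(z>np.nanmax(z[s])-6)
                if yaw==-100 or lo in(45,): print(lo,s.sum(),'zmax %.1f'%z[s].max(),'b %.1f..%.1f'%(b[s].min(),b[s].max()),'btop %.1f'%b[t].mean())
    # shaft axis by top ridge fit
    y=np.radians(-100);ex=np.array([np.cos(y),np.sin(y)])
    q=W[jm&(Z>76)&(Z<90)];a=(q[:,:2]-C)@ex;s=(a>36)&(a<75);print('shaft z',np.percentile(q[s][:,2],[10,50,90]) if s.any() else 0)
E
```

```text
top plate ((534.5482177734375, 130.84219360351562), (160.00965881347656, 149.68638610839844), 78.2886962890625)
 bright ((513.0741577148438, 135.25103759765625), (159.95594787597656, 104.80239868164062), 78.25422668457031)
-99
45 40 zmax 85.1 b -41.0..-9.1 btop -25.3
-100
-75 10 zmax 84.0 b -35.8..-8.3 btop -25.0
-70 38 zmax 85.6 b -37.5..-4.9 btop -22.2
-65 40 zmax 85.9 b -36.7..-4.3 btop -21.9
-60 53 zmax 92.6 b -51.8..6.9 btop -25.5
-55 76 zmax 93.7 b -52.3..7.7 btop -21.2
-50 75 zmax 93.3 b -58.0..8.8 btop -20.9
-45 82 zmax 94.9 b -58.5..9.8 btop -24.1
-40 80 zmax 94.9 b -58.7..7.9 btop -19.1
-35 78 zmax 95.3 b -52.9..9.1 btop -22.9
-30 83 zmax 93.4 b -52.4..7.9 btop -18.0
-25 47 zmax 88.1 b -38.6..3.4 btop -19.5
-20 41 zmax 86.4 b -39.2..-5.6 btop -23.4
-15 38 zmax 88.1 b -39.1..-7.7 btop -23.7
-10 100 zmax 99.1 b -52.6..66.3 btop -23.6
-5 143 zmax 101.2 b -52.4..68.8 btop -23.1
0 143 zmax 100.5 b -51.4..69.6 btop -24.6
5 86 zmax 96.4 b -51.2..61.0 btop -21.9
10 44 zmax 88.8 b -43.8..57.0 btop -23.9
15 48 zmax 89.8 b -44.7..-2.7 btop -24.1
20 48 zmax 90.7 b -44.3..-3.4 btop -26.
[... 1088 characters left out ...]
 btop -22.3
-30 8 zmax 90.3 b -36.7..10.1 btop -9.8
-20 9 zmax 82.6 b -29.5..-14.3 btop -21.6
-15 270 zmax 95.5 b -50.3..68.5 btop -22.0
-10 344 zmax 95.4 b -50.5..71.5 btop -21.1
-5 85 zmax 96.0 b -49.5..68.9 btop -23.9
0 41 zmax 94.1 b -48.6..69.8 btop -23.7
10 13 zmax 87.8 b -43.4..-18.3 btop -27.9
15 29 zmax 87.9 b -42.8..-12.7 btop -26.4
20 41 zmax 87.3 b -47.4..-8.7 btop -22.5
25 115 zmax 93.2 b -48.6..2.0 btop -21.3
30 17 zmax 91.8 b -47.7..-5.0 btop -22.5
40 6 zmax 82.0 b -36.4..-26.4 btop -31.3
45 17 zmax 83.0 b -39.0..-19.0 btop -27.2
50 25 zmax 82.9 b -39.2..-13.7 btop -24.4
55 26 zmax 82.7 b -39.8..-17.7 btop -27.3
60 8 zmax 82.1 b -37.9..-11.7 btop -20.3
shaft z [77.2 80.4 82.4]
```

```bash
cat >> h.py <<'E'
def go(p,yawz,tilt=None):
    """residual in tool frame to reach TCP p with tool x down and tool z at world yaw yawz deg"""
    s=readout.sense(); Rc=rot(s['tool_rot']); y=np.radians(yawz)
    z=np.array([np.cos(y),np.sin(y),0]); x=np.array([0,0,-1.]); Rt=np.stack([x,np.cross(z,x),z],1)
    return Rc.T@(np.asarray(p)-s['tool_pos']), R.from_matrix(Rc.T@Rt).as_rotvec(), Rc
E
python3 - <<'E'
from h import *
np.set_printoptions(precision=3,suppress=True)
for yw in(-77,103):
    t=go([577,397.5,150],yw);print(t[0],t[1]);
print(t[2])
C=np.array([513.8,135.9]);y=np.radians(-102);ex=np.array([np.cos(y),np.sin(y)]);ey=np.array([-ex[1],ex[0]])
for c in('top','scene'):
    W=np.load(c+'0.npz')['W'].reshape(-1,3);W=W[~np.isnan(W[:,0])]
    a=(W[:,:2]-C)@ex;b=(W[:,:2]-C)@ey;z=W[:,2];n=(abs(b)<70)&(z>55)
    for lo in np.arange(-80,80,4):
        s=n&(a>=lo)&(a<lo+4)
        if s.sum()>3: print(c,lo,s.sum(),'z%.1f b %.1f %.1f mid %.1f'%(z[s].max(),b[s].min(),b[s].max(),(b[s].min()+b[s].max())/2))
    s=n&(abs(b)<25)&(z>70)&(a<90); print('end a',np.sort(a[s])[-8:])
E
```

```text
[  74.447 -463.992  -49.978] [ 2.671 -0.    -0.   ]
[  74.447 -463.992  -49.978] [-0.471  0.    -0.   ]
[[-0.    -0.97   0.241]
 [ 0.     0.241  0.97 ]
 [-1.     0.     0.   ]]
top -72 14 z82.7 b -16.7 12.8 mid -2.0
top -68 32 z84.3 b -18.2 14.3 mid -1.9
top -64 30 z85.2 b -17.6 15.0 mid -1.3
top -60 31 z89.4 b -28.2 24.3 mid -2.0
top -56 55 z93.1 b -32.2 27.0 mid -2.6
top -52 60 z93.2 b -32.8 28.0 mid -2.4
top -48 63 z94.6 b -38.4 28.9 mid -4.7
top -44 60 z94.4 b -37.9 29.4 mid -4.3
top -40 68 z94.0 b -38.5 27.8 mid -5.4
top -36 62 z94.8 b -34.3 29.2 mid -2.5
top -32 58 z93.7 b -32.6 27.7 mid -2.4
top -28 61 z92.5 b -32.1 28.1 mid -2.0
top -24 42 z89.9 b -29.3 23.8 mid -2.8
top -20 32 z86.6 b -17.8 14.7 mid -1.6
top -16 31 z84.3 b -18.6 15.0 mid -1.8
top -12 32 z87.8 b -18.3 66.1 mid 23.9
top -8 95 z97.5 b -31.5 68.6 mid 18.6
top -4 95 z97.2 b -31.3 69.0 mid 18.8
top 0 102 z100.4 b -30.6 69.8 mid 19.6
top 4 64 z97.3 b -29.8 58.5 mid 14.4
top 8 46 z96.2 b -29.2 59.0 mid 14.9
top 12 36 z87.8 b -22.0 18.5 mid -1.8
top 16 38 z89.4 b -22.6 19.1 mid -1.7
top 20 37 z89.3 b -22.1 18.6 mid -
[... 1053 characters left out ...]
.9
scene -12 348 z95.0 b -29.4 70.0 mid 20.3
scene -8 66 z96.0 b -28.5 69.6 mid 20.6
scene -4 61 z95.3 b -29.7 68.4 mid 19.3
scene 0 26 z95.0 b -27.4 61.1 mid 16.8
scene 4 23 z94.7 b -27.3 15.4 mid -6.0
scene 12 9 z88.3 b -22.4 -2.1 mid -12.3
scene 16 16 z86.2 b -20.4 5.0 mid -7.7
scene 20 40 z88.3 b -20.5 11.3 mid -4.6
scene 24 32 z92.5 b -24.5 12.5 mid -6.0
scene 28 88 z92.6 b -26.0 24.5 mid -0.7
scene 32 20 z91.9 b -25.2 17.1 mid -4.0
scene 44 6 z82.3 b -12.8 0.1 mid -6.4
scene 48 20 z84.0 b -15.4 3.4 mid -6.0
scene 52 18 z82.7 b -15.4 8.3 mid -3.6
scene 56 21 z83.0 b -15.7 3.1 mid -6.3
scene 60 17 z82.8 b -15.1 11.9 mid -1.6
end a [61.554 61.583 61.635 61.689 61.973 62.849 63.658 63.72 ]
```

Request:
step_arm([
  [[0,-39,-4,-0.12,0,0,94],[0,-39,-4,-0.12,0,0,94],[0,-39,-4,-0.12,0,0,94],[0,-39,-4,-0.11,0,0,94],[0,-39,-4,0,0,0,94],[0,-39,-4,0,0,0,94],[0,-39,-4,0,0,0,94],[10,-39,-4,0,0,0,94],[15,-39,-4,0,0,0,94],[15,-39,-4,0,0,0,94],[15,-39,-5,0,0,0,94],[15,-35,-5,0,0,0,94]],
])

```text
time: 2.3
tool_pos: [601.7, 568.1, 153.4]
tool_rot: [2.742, 1.571, -1.745]
wrist_force: [0.2, 0.9, 0.2]
gripper_width: 93.9
```

```bash
python3 - <<'E'
from h import *
np.set_printoptions(precision=3,suppress=True)
t=go([577,397.5,150],103);print(t[0],t[1],readout.sense()['joint_positions'])
E
```

```text
[   3.4     62.236 -160.71 ] [-0.001 -0.    -0.   ] [ 0.652  0.809  0.816 -0.     1.517 -1.144]
```

Request:
step_arm([
  [[0,12,-32,0,0,0,94],[0,12,-32,0,0,0,94],[0,12,-32,0,0,0,94],[0,12,-32,0,0,0,94],[0,12,-32,0,0,0,94],[0,0,0,0,0,0,94],[0,0,0,0,0,0,94]],
])

```text
time: 3.0
tool_pos: [577.5, 398.5, 154.7]
tool_rot: [-0.381, 1.57, 1.414]
wrist_force: [0.2, 0.5, -0.7]
gripper_width: 94.1
```

```bash
python3 - <<'E'
from h import *
np.set_printoptions(precision=2,suppress=True)
t=go([577,397.5,150],103);print(t[0],t[1])
f=optics.grab_frame('wrist');save(f,'w1.png');W=cloud(f);print(f['position'],f['orientation'],readout.sense()['tool_pos'])
for n in('clip_small','clip_large','clip_rack'):
    for r in models.outline_of(n,f)[:1]:
        Q=W[r['pixels']];Q=Q[~np.isnan(Q[:,0])];print(n,r['p'],r['bbox'],np.percentile(Q,[3,50,97],axis=0))
        if n=='clip_small':
            for lo,hi in((95,110),(70,95),(60,70)):
                q=Q[(Q[:,2]>lo)&(Q[:,2]<hi)]
                if len(q)>5: print(lo,len(q),q.mean(0),cv2.minAreaRect(q[:,:2].astype(np.float32)))
X,Y,Z=W[...,0],W[...,1],W[...,2];m=(Z>28)&(Z<37)&(abs(X-535)<110)&(abs(Y-388)<60)
print('rack',cv2.minAreaRect(W[m][:,:2].astype(np.float32)),np.nanmedian(Z[m]))
E
```

```text
[ 4.66  0.76 -0.88] [-0.  0.  0.]
[507.68 382.31 316.56] [ 2.89 -0.    1.8 ] [577.62 399.47 154.8 ]
clip_small 0.59 [311.6, 207.7, 17.0, 71.0] [[560.57 390.04  31.01]
 [571.18 395.6  101.98]
 [589.89 402.73 103.59]]
95 623 [576.3  396.72 102.25] ((577.4041748046875, 397.14276123046875), (29.441144943237305, 9.465641021728516), 12.784839630126953)
70 167 [568.58 394.33  86.05] ((576.2462768554688, 396.49462890625), (27.003616333007812, 10.82971477508545), 12.300039291381836)
60 30 [563.86 393.76  66.22] ((564.4588623046875, 393.4521179199219), (2.806105613708496, 9.972708702087402), 21.894515991210938)
clip_large 0.66 [313.8, 85.4, 19.0, 84.6] [[474.3  371.37 101.54]
 [493.04 378.57 117.03]
 [513.66 385.75 118.5 ]]
clip_rack 0.87 [311.5, 136.8, 60.3, 225.3] [[442.39 353.76   9.68]
 [527.03 386.36  33.57]
 [618.71 419.11  35.05]]
rack ((536.2381591796875, 387.77825927734375), (175.53981018066406, 46.208587646484375), 12.285028457641602) 33.65716055809375
```

View pics/w1.png

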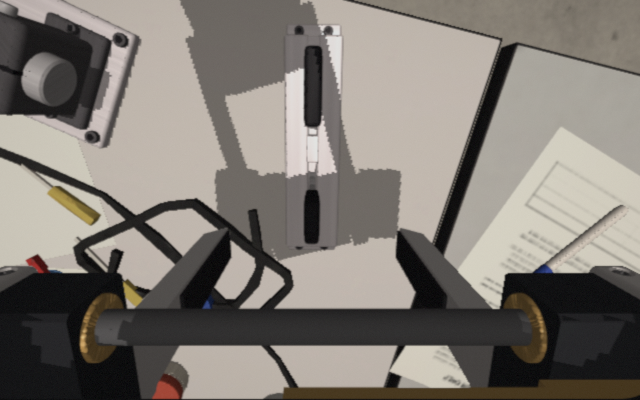

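Request:
step_arm([
  [[15,0,-1.5,0,0,0,94],[20,0,0,0,0,0,60],[20,0,0,0,0,0,40],[14,0,0,0,0,0,30],[4,0,0,0,0,0,20],[0,0,0,0,0,0,0],[0,0,0,0,0,0,0],[0,0,0,0,0,0,0],[0,0,0,0,0,0,0],[0,0,0,0,0,0,0],[0,0,0,0,0,0,0],[0,0,0,0,0,0,0]],
])

```text
time: 4.4
tool_pos: [577.7, 397.4, 81.7]
tool_rot: [-1.474, 1.571, 0.323]
wrist_force: [-0.8, 0.5, 0.1]
gripper_width: 10.0
```

Request:
step_arm([
  [[-5,0,0,0,0,0,0],[-10,0,0,0,0,0,0],[-20,0,0,0,0,0,0],[-25,0,0,0,0,0,0],[-25,0,0,0,0,0,0],[-25,0,0,0,0,0,0],[-3,0,0,0,0,0,0]],
])

```text
time: 5.1
tool_pos: [580.1, 398.8, 200.3]
tool_rot: [-1.316, 1.561, 0.481]
wrist_force: [0.3, 0.9, -0.6]
gripper_width: 9.9
```

```bash
cat >> h.py <<'E'
C=np.array([513.8,135.9]);_y=np.radians(-102);ex=np.array([np.cos(_y),np.sin(_y)]);ey=np.array([-ex[1],ex[0]])
def J(a,b,z): return np.r_[C+a*ex+b*ey,z]
def inv(p): d=np.asarray(p)[:2]-C; return d@ex,d@ey,p[2]
E
python3 - <<'E'
from h import *
np.set_printoptions(precision=3,suppress=True)
s=readout.sense();print(s['tool_pos'],s['gripper_width'],s['joint_positions'],s['wrist_force'])
t=go(J(60,-1,195),78);print(t[0],t[1],J(60,-1,195)-s['tool_pos'])
E
```

```text
[580.076 398.759 200.255] 9.896048295249274 [ 0.479  0.488  1.219  0.     1.425 -1.318] [ 0.343  0.909 -0.553]
[   3.203  149.826 -295.272] [0.436 0.004 0.008] [ -79.729 -321.34    -5.255]
```

Request:
step_arm([
  [[0,7,-15,0,0,0,0],[0,16,-31,0,0,0,0],[0,16,-31,0,0,0,0],[0,16,-31,0,0,0,0],[0,16,-31,0,0,0,0],[0,16,-31,0,0,0,0],[0,16,-31,0,0,0,0],[0,16,-31,0,0,0,0],[0,16,-31,0,0,0,0],[0,8,-16,0.03,0,0,0],[0,7,-16,0.1,0,0,0],[0,0,0,0.1,0,0,0]],
])

```text
time: 6.3
tool_pos: [496.0, 74.5, 193.7]
tool_rot: [2.038, 1.569, -2.685]
wrist_force: [0.1, 0.1, -0.9]
gripper_width: 9.8
```

Request:
step_arm([
  [[0,0,0,0.1,0,0,0],[0,0,0,0.1,0,0,0],[0,0,0,0,0,0,0],[0,0,0,0,0,0,0]],
])

```text
time: 6.7
tool_pos: [496.7, 76.4, 193.9]
tool_rot: [1.832, 1.57, -3.082]
wrist_force: [-0.6, 0.6, -0.3]
gripper_width: 9.9
```

```bash
python3 - <<'E'
from h import *
np.set_printoptions(precision=3,suppress=True)
s=readout.sense();print(s['tool_pos'],inv(s['tool_pos']),s['gripper_width'],s['joint_positions'],s['wrist_force'])
t=go(J(60,-1,195),78);print(t[0],t[1])
f=optics.grab_frame('wrist');save(f,'w2.png');W=cloud(f);np.savez('w2.npz',W=W)
A=(W[...,:2]-C)@ex;B=(W[...,:2]-C)@ey;Z=W[...,2]
n=(Z>40)&(Z<110)&(abs(B)<45)
for lo in np.arange(-64,70,3):
    m=n&(A>=lo)&(A<lo+3)
    if m.sum()>3: print(lo,m.sum(),'z %.1f b %.1f %.1f'%(np.percentile(Z[m],98),B[m].min(),B[m].max()))
for n_ in('clip_small','joint_unit'):
    for r in models.outline_of(n_,f)[:1]:
        m=r['pixels'];q=W[m];q=q[~np.isnan(q[:,0])];print(n_,r['p'],r['bbox'],np.percentile(q,[2,50,98],axis=0),np.percentile(A[m],[2,50,98]) if len(q) else '',np.nanpercentile(B[m],[2,50,98]))
m=(Z>8)&(Z<17)&(abs(A)<90)&(abs(B)<65)&(f['color'].min(2)>120);print('plate',cv2.minAreaRect(W[m][:,:2].astype(np.float32)))
E
```

```text
[496.663  76.381 193.946] (np.float64(61.7809829380141), np.float64(-4.387937906453225), np.float64(193.94563351292683)) 9.941064149819457 [-0.02   0.081  1.75  -0.     1.312 -1.389] [-0.634  0.585 -0.33 ]
[-1.058 -3.401  1.755] [ 0.008 -0.    -0.001]
-64 108 z 85.5 b -16.1 14.0
-61 37 z 87.4 b -11.3 7.9
-58 114 z 92.9 b -28.9 28.2
-55 216 z 92.4 b -31.6 28.6
-52 287 z 93.2 b -31.6 29.1
-49 267 z 93.0 b -31.6 29.1
-46 294 z 93.0 b -37.5 29.1
-43 313 z 93.1 b -37.5 29.2
-40 313 z 92.9 b -37.6 29.4
-37 328 z 93.1 b -37.3 29.5
-34 295 z 92.9 b -31.6 29.2
-31 309 z 93.0 b -31.5 30.4
-28 390 z 92.5 b -31.2 29.4
-25 671 z 90.8 b -30.1 28.0
-22 136 z 85.5 b -17.3 14.6
-19 135 z 85.6 b -17.2 14.5
-16 130 z 85.6 b -17.3 14.6
-13 51 z 85.2 b -16.1 11.2
-10 127 z 97.5 b -29.7 44.4
-7 333 z 98.2 b -30.1 44.2
-4 338 z 97.9 b -30.3 45.0
-1 337 z 98.1 b -30.1 45.0
2 466 z 97.3 b -29.9 44.9
5 247 z 96.7 b -28.5 27.0
8 362 z 95.0 b -28.6 27.7
11 210 z 89.8 b -22.0 15.1
14 111 z 89.3 b -18.6 20.7
17 199 z 90.1 b -22.0 20.7
20 129 z 89.0 b -22.0 16.6
23 173 z 90.1 b -22.0 18.2
26 183 z 90.4 b -22.0 18.6
29 146 z 94.9 b -26.4 21.8
32 222 z 95.1 b -26.7 25.8
35 269 z 94.3 b -26.4 24.2
38 145 z 85.5 b -17.2 15.4
41 132 z 85.6 b -17.2 15.6
44 142 z 85.3 b -17.2 15.4
47 142 z 85.5 b -17.0 15.2
50 126 z 85.5 b -16.9 15.4
53 148 z 85.2 b -17.1 15.6
56 107 z 85.4 b -17.0 10.8
59 28 z 77.2 b -17.0 -13.5
62 19 z 77.8 b -16.9 -13.5
65 5 z 74.6 b -15.5 -13.2
clip_small 0.71 [315.4, 247.0, 27.0, 113.3] [[479.017  70.497 130.974]
 [487.818  77.64  214.113]
 [509.921  83.337 216.071]] [nan nan nan] [-22.252 -13.363   9.072]
joint_unit 0.92 [383.2, 204.4, 174.4, 136.1] [[457.59   62.075  12.166]
 [498.904 134.971  78.175]
 [561.846 208.534  96.067]] [nan nan nan] [-50.644 -13.646  48.796]
plate ((513.5867919921875, 135.5472412109375), (159.2271270751953, 104.39311981201172), 78.49736022949219)
```

View pics/w2.png

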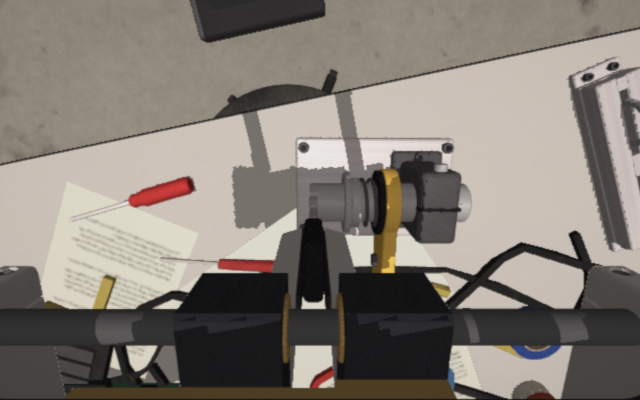

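Request:
step_arm([
  [[0,-3.4,3,0,0,0,0],[10,0,4,0,0,0,0],[15,0,0,0,0,0,0],[12,0,0,0,0,0,0],[6,0,0,0,0,0,0],[0,0,0,0,0,0,0],[0,0,0,0,0,0,0],[0,0,0,0,0,0,0]],
])

```text
time: 7.65
tool_pos: [502.4, 82.5, 152.1]
tool_rot: [-1.393, 1.569, -0.026]
wrist_force: [-0.1, -0.4, 0.0]
gripper_width: 9.7
```

```bash
python3 - <<'E'
from h import *
np.set_printoptions(precision=3,suppress=True)
for i in range(3):
    f=optics.grab_frame('wrist');s=readout.sense();print(s['tool_pos'],np.array(inv(s['tool_pos'])),s['wrist_force'])
t=go(J(54,-1,149),78);print(t[0],t[1])
save(f,'w3.png');W=cloud(f)
A=(W[...,:2]-C)@ex;B=(W[...,:2]-C)@ey;Z=W[...,2]
n=(Z>77)&(Z<98)&(abs(B+1)<6)&(A>25)&(A<75)
for lo in np.arange(26,68,1):
    m=n&(A>=lo)&(A<lo+1)
    if m.sum()>0: print(lo,m.sum(),'%.1f'%np.median(Z[m]),end='; ')
m=(Z>164)&(Z<176)&(abs(A-54)<15)&(abs(B)<25);print('tabtop',m.sum(),W[m].mean(0),np.percentile(A[m],[2,50,98]),np.percentile(B[m],[2,50,98]))
E
python3 -c "
import cv2;i=cv2.imread('pics/w3.png');cv2.imwrite('pics/w3c.png',cv2.resize(i[100:320,220:480],(709,600),interpolation=3))"
```

```text
[502.445  82.546 152.183] [ 54.549  -0.014 152.183] [ 0.026 -0.212 -0.809]
[502.388  82.53  152.168] [ 54.576  -0.066 152.168] [ 0.466  0.218 -0.895]
[502.324  82.518 152.098] [ 54.601  -0.126 152.098] [-0.288  0.841  0.022]
[3.097 0.875 0.605] [0.006 0.    0.001]
26 17 89.0; 27 26 88.9; 28 20 89.5; 29 20 88.9; 30 13 92.7; 31 32 94.0; 32 19 93.9; 33 32 94.0; 34 18 94.0; 35 30 93.8; 36 37 87.3; 37 20 84.4; 38 28 84.5; 39 16 84.2; 40 32 84.5; 41 17 84.5; 42 21 84.1; 43 30 84.2; 44 16 84.2; 45 33 84.5; 46 17 84.6; 47 22 84.0; 48 27 84.4; 49 12 83.9; 50 24 84.0; 51 11 83.8; 58 23 84.5; 59 12 84.0; 60 25 84.0; 61 16 84.2; 62 25 84.5; 63 25 84.1; 64 15 83.5; 65 16 82.8; tabtop 1844 [498.745  83.406 171.989] [40.792 54.566 67.227] [-14.903  -7.425  13.085]
```

View pics/w3c.png

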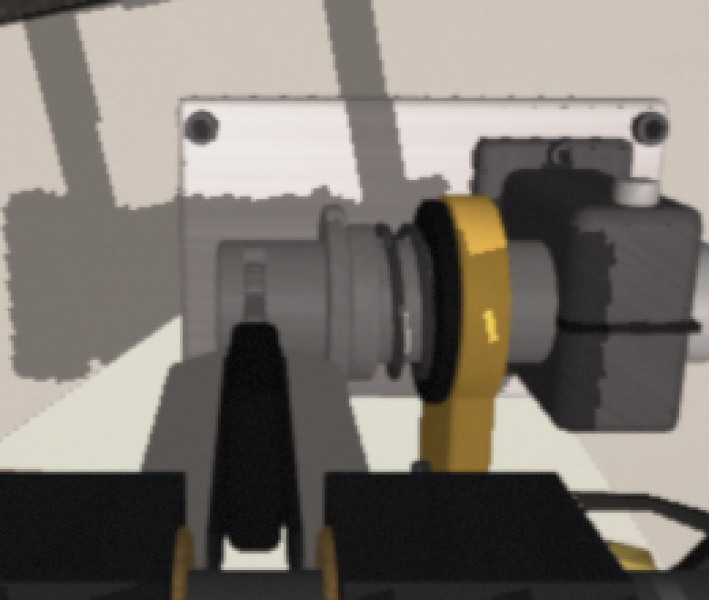

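Request:
step_arm([
  [[2.5,0.6,3,0,0,0,0],[0,0,4,0,0,0,0],[0,0,4,0,0,0,0],[0,0,2,0,0,0,0],[0,0,0,0,0,0,0],[0,0,0,0,0,0,0]],
])

```text
time: 8.4
tool_pos: [503.9, 95.5, 149.0]
tool_rot: [-3.019, 1.571, -1.652]
wrist_force: [-0.6, -1.0, -1.9]
gripper_width: 9.6
```

Request:
step_arm([
  [[0,0,1,0,0,0,0],[0,0,0,0,0,0,0]],
])

```text
time: 8.6
tool_pos: [504.1, 96.4, 149.0]
tool_rot: [-0.681, 1.571, 0.686]
wrist_force: [0.3, -0.4, -0.8]
gripper_width: 10.0
```

Request:
step_arm([
  [[0,0,1,0,0,0,0],[0,0,0,0,0,0,0]],
])

```text
time: 8.8
tool_pos: [504.3, 97.4, 149.0]
tool_rot: [-1.019, 1.571, 0.348]
wrist_force: [-0.2, 0.3, -1.1]
gripper_width: 9.8
```

Request:
step_arm([
  [[0,0,1,0,0,0,0],[0,0,0,0,0,0,0]],
])

```text
time: 9.0
tool_pos: [504.5, 98.4, 148.9]
tool_rot: [0.029, 1.571, 1.396]
wrist_force: [-1.3, -0.3, -1.3]
gripper_width: 9.7
```

Request:
step_arm([
  [[0,0,1,0,0,0,0],[0,0,0,0,0,0,0]],
])

```text
time: 9.2
tool_pos: [504.6, 99.1, 149.0]
tool_rot: [3.106, 1.57, -1.81]
wrist_force: [-0.3, -1.2, -1.3]
gripper_width: 9.4
```

Request:
step_arm([
  [[0,0,1,0,0,0,0],[0,0,0,0,0,0,0]],
])

```text
time: 9.4
tool_pos: [504.9, 100.0, 149.0]
tool_rot: [3.12, 1.57, -1.796]
wrist_force: [-0.7, -2.1, 0.3]
gripper_width: 9.4
```

Request:
step_arm([
  [[0,0,1,0,0,0,0],[0,0,0,0,0,0,0]],
])

```text
time: 9.6
tool_pos: [505.0, 101.0, 148.9]
tool_rot: [3.055, 1.57, -1.861]
wrist_force: [-0.3, -2.1, 0.4]
gripper_width: 10.0
```

Request:
step_arm([
  [[0,0,2,0,0,0,0],[0,0,0,0,0,0,0]],
])

```text
time: 9.8
tool_pos: [505.4, 103.1, 148.9]
tool_rot: [3.102, 1.57, -1.814]
wrist_force: [-0.8, -4.1, -1.3]
gripper_width: 9.8
```

Request:
step_arm([
  [[0,0,2,0,0,0,0],[0,0,0,0,0,0,0]],
])

```text
time: 10.0
tool_pos: [505.8, 104.9, 148.9]
tool_rot: [3.059, 1.57, -1.857]
wrist_force: [0.2, -4.1, 0.1]
gripper_width: 10.0
```

Request:
step_arm([
  [[0,0,1.5,0,0,0,0],[0,0,1,0,0,0,0],[0,0,0,0,0,0,0]],
])

```text
time: 10.3
tool_pos: [506.3, 107.0, 148.9]
tool_rot: [3.1, 1.569, -1.816]
wrist_force: [-0.3, -5.7, 1.2]
gripper_width: 9.9
```

Request:
step_arm([
  [[1,0,0,0,0,0,0],[1,0,0,0,0,0,0],[0,0,0,0,0,0,0]],
])

```text
time: 10.6
tool_pos: [506.3, 106.9, 146.9]
tool_rot: [3.122, 1.569, -1.794]
wrist_force: [-1.0, -5.1, -0.7]
gripper_width: 9.9
```

Request:
step_arm([
  [[1,0,0,0,0,0,0],[0.5,0,0,0,0,0,0],[0,0,0,0,0,0,0]],
])

```text
time: 10.9
tool_pos: [506.3, 106.9, 145.4]
tool_rot: [3.134, 1.569, -1.782]
wrist_force: [-1.4, -4.9, -0.2]
gripper_width: 10.2
```

Request:
step_arm([
  [[1,0,0,0,0,0,0],[0,0,0,0,0,0,0],[0,0,0,0,0,0,0]],
])

```text
time: 11.2
tool_pos: [506.3, 106.9, 144.4]
tool_rot: [-3.131, 1.569, -1.764]
wrist_force: [-0.9, -5.6, 0.3]
gripper_width: 9.9
```

Request:
step_arm([
  [[1,0,0,0,0,0,0],[0,0,0,0,0,0,0],[0,0,0,0,0,0,0]],
])

```text
time: 11.5
tool_pos: [506.3, 106.9, 143.4]
tool_rot: [-3.118, 1.569, -1.751]
wrist_force: [-0.7, -4.5, -0.6]
gripper_width: 9.8
```

Request:
step_arm([
  [[1,0,0,0,0,0,0],[1,0,0,0,0,0,0],[1,0,0,0,0,0,0],[0,0,0,0,0,0,0]],
])

```text
time: 11.9
tool_pos: [506.4, 106.9, 140.4]
tool_rot: [-3.069, 1.569, -1.702]
wrist_force: [-1.5, -5.9, 0.9]
gripper_width: 10.0
```

Request:
step_arm([
  [[1,0,0,0,0,0,0],[1,0,0,0,0,0,0],[0,0,0,0,0,0,0]],
])

```text
time: 12.2
tool_pos: [507.1, 106.8, 139.1]
tool_rot: [-2.282, 1.568, -0.915]
wrist_force: [-0.5, -6.5, 2.3]
gripper_width: 10.0
```

Request:
step_arm([
  [[1,0,0,0,0,0,0],[1,0,0,0,0,0,0],[0,0,0,0,0,0,0]],
])

```text
time: 12.5
tool_pos: [507.4, 106.9, 138.2]
tool_rot: [-2.059, 1.568, -0.692]
wrist_force: [-2.1, -7.2, 7.8]
gripper_width: 9.9
```

Request:
step_arm([
  [[1,-1,0,0,0,0,0],[1,0,0,0,0,0,0],[0,0,0,0,0,0,0]],
])

```text
time: 12.8
tool_pos: [507.9, 107.0, 137.0]
tool_rot: [-2.403, 1.569, -1.036]
wrist_force: [-5.0, -5.2, 12.7]
gripper_width: 9.8
```

Request:
step_arm([
  [[1,0,0,0,0,0,0],[1,0,0,0,0,0,0],[0,0,0,0,0,0,0]],
])

```text
time: 13.1
tool_pos: [508.2, 107.1, 135.9]
tool_rot: [-1.982, 1.569, -0.615]
wrist_force: [-6.1, -5.8, 16.1]
gripper_width: 10.0
```

Request:
step_arm([
  [[1,0,0,0,0,0,0],[1,0,0,0,0,0,0],[0,0,0,0,0,0,0]],
])

```text
time: 13.4
tool_pos: [508.3, 107.2, 134.0]
tool_rot: [-1.762, 1.569, -0.395]
wrist_force: [-5.9, -3.8, 15.4]
gripper_width: 10.0
```

Request:
step_arm([
  [[0,1,0,0,0,0,0],[1,0.7,0,0,0,0,0],[0,0,0,0,0,0,0]],
])

```text
time: 13.7
tool_pos: [507.9, 107.3, 133.5]
tool_rot: [-1.587, 1.566, -0.22]
wrist_force: [-4.2, -5.6, 14.9]
gripper_width: 10.1
```

Request:
step_arm([
  [[1,0,0,0,0,0,0],[1,0,0,0,0,0,0],[0,0,0,0,0,0,0]],
])

```text
time: 14.0
tool_pos: [507.8, 107.5, 130.8]
tool_rot: [-1.487, 1.566, -0.12]
wrist_force: [-2.2, -4.5, 9.4]
gripper_width: 9.9
```

Request:
step_arm([
  [[1,0,0,0,0,0,0],[1,0,0,0,0,0,0],[0,0,0,0,0,0,0]],
])

```text
time: 14.3
tool_pos: [507.4, 107.3, 126.8]
tool_rot: [-1.627, 1.567, -0.26]
wrist_force: [1.1, -6.2, 0.3]
gripper_width: 10.1
```

Request:
step_arm([
  [[1.5,0,0,0,0,0,0],[1.5,0,0,0,0,0,0],[0,0,0,0,0,0,0]],
])

```text
time: 14.6
tool_pos: [507.0, 107.3, 121.7]
tool_rot: [-1.598, 1.567, -0.231]
wrist_force: [3.2, -4.2, -8.0]
gripper_width: 10.2
```

Request:
step_arm([
  [[1,0,0,0,0,0,0],[1,0,0,0,0,0,0],[0,0,0,0,0,0,0]],
])

```text
time: 14.9
tool_pos: [507.2, 107.2, 120.6]
tool_rot: [-1.631, 1.567, -0.264]
wrist_force: [2.0, -5.7, -2.6]
gripper_width: 9.6
```

Request:
step_arm([
  [[1,0,0,0,0,0,0],[1,0,0,0,0,0,0],[0,0,0,0,0,0,0]],
])

```text
time: 15.2
tool_pos: [507.0, 107.3, 119.6]
tool_rot: [-1.707, 1.568, -0.34]
wrist_force: [-0.2, -4.8, 3.8]
gripper_width: 10.2
```

Request:
step_arm([
  [[1,0,0,0,0,0,0],[1,0,0,0,0,0,0],[0,0,0,0,0,0,0]],
])

```text
time: 15.5
tool_pos: [507.1, 107.3, 119.4]
tool_rot: [-1.759, 1.568, -0.392]
wrist_force: [-4.9, -5.2, 14.7]
gripper_width: 9.7
```

Request:
step_arm([
  [[1,0,0,0,0,0,0],[1,0,0,0,0,0,0],[0,0,0,0,0,0,0]],
])

```text
time: 15.8
tool_pos: [507.3, 107.3, 119.2]
tool_rot: [-1.802, 1.568, -0.434]
wrist_force: [-9.0, -6.4, 23.5]
gripper_width: 10.3
```

```bash
python3 - <<'E'
from h import *
f=optics.grab_frame('wrist');s=readout.sense();print(s['tool_pos'],inv(s['tool_pos']),s['wrist_force'],s['moment'])
cv2.imwrite('pics/w4c.png',cv2.resize(f['color'][100:320,220:480],(709,600),interpolation=3)[:,:,::-1])
E
```

```text
[507.2934452  107.27411162 119.24738275] (np.float64(29.35313284974486), np.float64(-0.41271411205489356), np.float64(119.24738275321882)) [-8.64264412 -6.60143412 22.69878411] [-1.35165019  1.86900104 -0.08538184]
```

View pics/w4c.png

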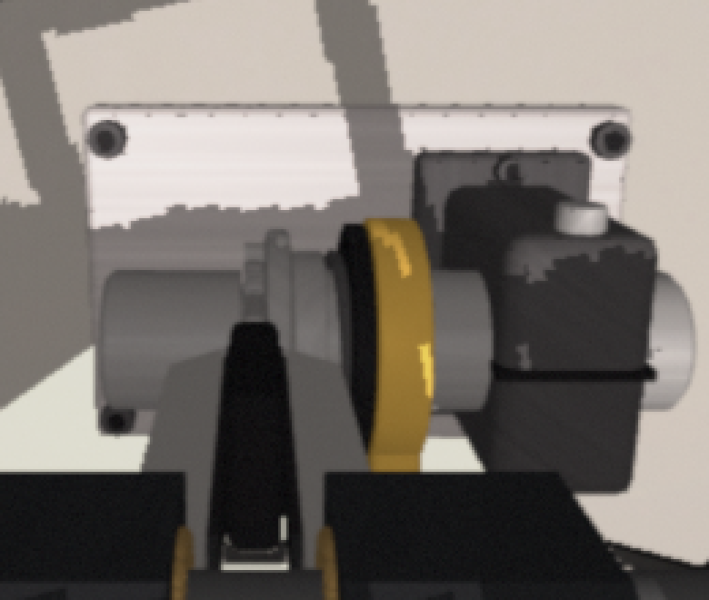

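Request:
step_arm([
  [[-2,0,0,0,0,0,0],[-1.5,0,0,0,0,0,0],[0,0,0,0,0,0,30],[0,0,0,0,0,0,30],[0,0,0,0,0,0,30],[0,0,0,0,0,0,30],[-10,0,0,0,0,0,30],[-20,0,0,0,0,0,30],[-30,0,0,0,0,0,30],[-30,0,0,0,0,0,30],[-10,0,0,0,0,0,30],[0,0,0,0,0,0,30]],
])

```text
time: 17.05
tool_pos: [507.1, 108.0, 220.1]
tool_rot: [-1.272, 1.566, 0.095]
wrist_force: [1.0, -0.3, -0.6]
gripper_width: 29.8
```

```bash
python3 - <<'E'
from h import *
np.set_printoptions(precision=1,suppress=True)
f=optics.grab_frame('wrist');s=readout.sense();print(s['tool_pos'],s['gripper_width'],s['wrist_force'])
save(f,'w5.png')
def rep(f):
    W=cloud(f);A=(W[...,:2]-C)@ex;B=(W[...,:2]-C)@ey;Z=W[...,2]
    m=(Z>116)&(Z<150)&(abs(A-30)<14)&(abs(B)<22);print('tab',m.sum(),np.percentile(Z[m],[50,99]),np.percentile(A[m],[2,50,98]),np.percentile(B[m],[2,98]))
    m=(Z>137)&m;print('top rect',cv2.minAreaRect(np.c_[A[m],B[m]].astype(np.float32)))
    n=(Z>77)&(Z<112)&(abs(B+1)<7)&(A>5)&(A<70)
    print([(int(l),float(np.median(Z[n&(A>=l)&(A<l+1.5)]).round(1))) for l in np.arange(15,69,1.5) if (n&(A>=l)&(A<l+1.5)).any()])
rep(f);g=optics.grab_frame('top');rep(g);h=optics.grab_frame('scene')
cv2.imwrite('pics/e.png',np.vstack([cv2.resize(f['color'][60:320,180:520],(500,382)),cv2.resize(h['color'][190:270,300:460],(500,218),interpolation=3)])[:,:,::-1])
E
```

```text
[505.9 107.9 218.2] 29.852016213473625 [ 0.2 -0.5 -0.6]
tab 599 [140.4 142.3] [25.3 30.7 35.2] [-15.7  12.8]
top rect ((30.776443481445312, -1.1847209930419922), (9.143117904663086, 29.317148208618164), 0.5021827816963196)
[(15, 88.9), (16, 88.9), (18, 88.9), (19, 89.0), (21, 91.5), (22, 93.9), (24, 93.7), (36, 83.9), (37, 84.0), (39, 84.3), (40, 84.5), (42, 84.2), (43, 84.4), (45, 84.6), (46, 84.3), (48, 83.9), (49, 84.4), (51, 84.2), (52, 84.3), (54, 84.8), (55, 84.0), (57, 84.4), (58, 84.3), (60, 84.2), (61, 84.4), (63, 83.9), (64, 83.3)]Traceback (most recent call last):
  File "<stdin>", line 11, in <module>
  File "<stdin>", line 7, in rep
    return _quantile_unchecked(
        a, q, axis, out, overwrite_input, method, keepdims, weights)
    return _ureduce(a,
                    func=_quantile_ureduce_func,
    ...<5 lines>...
                    overwrite_input=overwrite_input,
                    method=method)
    r = func(a, **kwargs)
    result = _quantile(arr,
                       quantiles=q,
    ...<2 lines>...
                       out=out,
                       weights=wgt)
    slices_having_nans = np.isnan(arr[-1, ...])
                                  ~~~^^^^^^^^^
IndexError: index -1 is out of bounds for axis 0 with size 0
```

Request:
step_arm([
  [[-15,0,-25,0,0,0,30],[-15,0,-35,0,0,0,30],[0,0,-35,0,0,0,30],[0,0,-25,0,0,0,30],[0,0,0,0,0,0,30],[0,0,0,0,0,0,30]],
])

```text
time: 17.75
tool_pos: [480.5, -9.5, 246.3]
tool_rot: [1.325, 1.567, 2.691]
wrist_force: [0.5, 0.1, 1.1]
gripper_width: 30.0
```

```bash
python3 - <<'E'
from h import *
np.set_printoptions(precision=1,suppress=True)
f=optics.grab_frame('wrist');h=optics.grab_frame('scene');print(readout.sense()['time'])
W=cloud(h);r=models.outline_of('clip_large',h)[0];print(r['p'],np.nanmedian(W[r['pixels']],0))
A=(W[...,:2]-C)@ex;B=(W[...,:2]-C)@ey;Z=W[...,2];m=(Z>100)&(Z<160)&(abs(A-30)<20)&(abs(B)<25);print(m.sum(),np.percentile(Z[m],98),np.percentile(A[m],[2,50,98]),np.percentile(B[m],[2,98]))
cv2.imwrite('pics/e.png',np.hstack([cv2.resize(f['color'][0:400,220:640],(400,381)),cv2.resize(h['color'][170:350,230:430],(400,381),interpolation=3)])[:,:,::-1])
E
```

```text
17.85
0.6 [493.2 383.4  86.7]
286 139.05440715382161 [22.4 24.7 31.4] [-15.   13.8]
```

View pics/e.png

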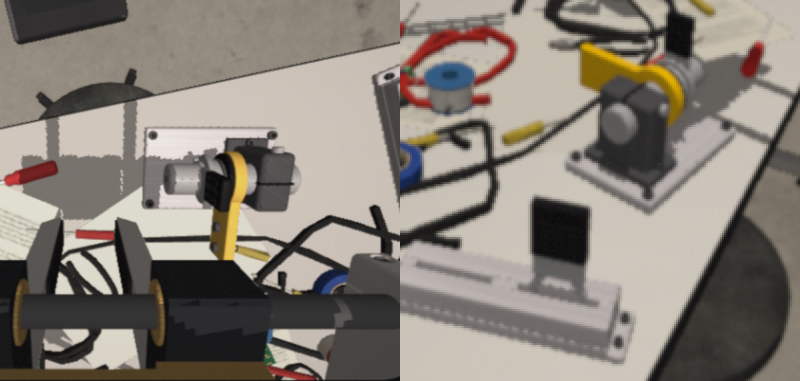

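The last picture shows the small clip standing upright on the shaft (left half at (215,187), right half at (680,35)). The large clip is still in the rack at (560,235), and the gripper is clear of everything.

```bash
python3 -c "
from rig import bot;print(bot.sign_off())"
```

```text
the job is handed in; nothing more can be done
None
```

The smaller clip is seated in the groove and released, and I handed the job in at about 18 s of the 42 s allowed. `sign_off()` gives no verdict, so what follows rests on my own checks.

**What I did:** I gripped the small clip by its tab and pushed the collar back about 8 mm with it until the clip sat over the groove. I then pressed it down. It resisted with up to 16 N, snapped through and came to a hard stop, which I checked with about 23 N. I opened the fingers and moved the gripper clear.

**Checks that agreed:**
- **Height:** the tab top measured 139–140 mm, against 140 mm when fully home.
- **Tilt:** the tab stands upright, with about 0.5° of twist.
- **Position along the shaft:** the wrist camera put the clip at 30.7 mm and my groove estimate was about 30 mm, both in my own plate-based coordinates.
- **Large clip:** it is still in the rack, where it was at the start.

**Checks that failed or disagreed:**
- **Top-camera check:** it failed because the arm was in the way, and I did not repeat it.
- **Height at the stop:** the gripper stopped about 1.5 mm lower than calculated, which I put down to slight slip in the grip and sensor error. The two camera heights fit fully home.
- **Camera bias:** the top and wrist cameras read heights about 1–3 mm too high throughout.
- **Tools and reels:** I did not measure these again. The arm passed well above them, and the ones visible in the last picture look undisturbed.

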